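# Find which way the canister cap comes undone

### The arm

A 6-joint arm with a two-finger parallel gripper is mounted at the origin on a cart in front of the work surface, level with it; the furniture and walls round the work are solid. World frame = base frame: x ahead of the robot, y to its left, z up, the work surface at z = 0. Lengths are in m, angles in rad, forces in N, time in s.
With the tool pointing down it reaches from about 0.225 to 0.875 m from the base axis. Payload 3.4 kg.
Tool frame: the origin (TCP) lies midway between the tips of the shut fingers; the grasp point (between the pads) lies 19 mm behind it (pinch_z is the distance from the TCP to the grasp point, in m); z points along the fingers, y is the line along which they close (so a half turn about z gives the same grasp; the last joint's range is limited). The gripper opens to 85 mm and grips with 20 to 120 N. Pads are 22 mm wide; open, the fingers measure 114 mm over their backs; the gripper's body (76 mm by 85 mm) begins 54 mm behind the grasp point. The pads swing forward as they close: fully open they stand 13 mm farther back than shut.
Start: joints at [1.014, 0.276, 1.505, -0, 1.361, -0.121], TCP at [0.243, 0.521, 0.231] pointing down, gripper open.
Joint ranges: [-2.89, 2.89], [-0.75, 2.08], [0.22, 2.7], [-1.18, 4.32], [0.11, 2.71], [-2.7, 2.7]. Speed limits (rad/s): [2.57, 2.57, 3.14, 3.14, 3.14, 3.14].

### API

Orientations are given as a unit quaternion [w, x, y, z].
In Python, from rig import get_state, get_image, sign_off, pinch_z gives the robot as it stands.
- The arm moves only by the tool send_rows, never from a script. Its argument "steps" is one flat list of numbers, 5 for each row, row after row: the gripper's target within -1 to 1 (fully open at 1, half-way at 0, shut at -1), then the shift along the tool's x, y, z in cm, then the turn about the tool's z in degrees. In form: [gripper, x, y, z, roll, gripper, x, y, z, roll, ...]. A call has 1 to 12 rows; each row shifts and turns the commanded pose from where the row before left it, along the tool's axes as they then stand; what a row does not reach is not made up. A row lasts 1/10 s, in which the tool goes at most 50 mm and 8.59 degrees, less where a joint would pass 70% of its speed; a pose out of reach is approached as far as the arm can. A call is refused whole if a number of a shift passes 5 or a number of a turn 8.59, either way. A call with a gripper value outside its range is refused whole. The fingers move at their own pace and stop on an object; "newtons" is the grip in N (left out, the last holds). Time passes only in rows, so rows that do not move let the fingers close. It gives the time, the measured TCP pose, the force, the opening and the grip force at its end, in the units of the state.
- get_state(): the state, without advancing time (a new reading comes with each control period).
- get_image(name): name is "side" or "top"; returns a dict with "color" (480x640x3 uint8, red, green, blue), "mtx" (3x3 intrinsics, pixels), "T" (4x4, takes a point from camera to world coordinates). Camera axes: x right, y down, z forward; pixel columns grow to the right and rows downward; lengths in m; the calibration is good to about 2 mm. A picture is of the moment at which its call begins. There is no depth.
- sign_off(): hands the job in; it is judged then, once.
The state is a dict: "clock": time; "qpos": joint angles; "qd": joint speeds; "effort": joint torques, N m; "position": TCP position; "ee_rot": TCP orientation; "contact_force": force on the tool from outside, world axes, zero at the start; "moment": the same for the moment, N m; "width": finger opening in m; "gripper_force": force on a finger pad.
Only numpy, scipy, OpenCV 4.12 (cv2) and the standard library are available. Lean on these libraries where they do the work, as an engineer would, in place of code of your own. Each camera call takes 0.05 s, during which the arm holds its last target. There are 200 camera calls.

### The job

Take the orange cap off its canister so that I can look at the neck: nobody remembers whether that canister's part-turn thread is right- or left-handed, so find out by trying, turn it the way it gives until it is free, and only then lift it straight off. It is greasy inside, so do not put it down: finish still holding it level in the gripper, open side down, about 10 cm above where it sat. Leave the blue cap on its canister unturned, and do not push the other things about.

Things in the scene. Friction and masses are not known exactly. Their poses are not given: they have to be found in the camera images.
- stand: dark steel plate 115 x 255 x 12 mm fixed to the desk, with two look-alike fixed aluminium canisters, axes 70 mm either side of its centre along its y axis. Canister: 80 mm diameter, shoulder 90 mm above the desk; its steel neck (hidden in the cap, at most 42 mm diameter) ends at 118 mm. Origin: centre of the plate's underside, z up
- cap_orange: loose orange ribbed cap, 52 mm diameter, 32 mm tall, about 80 g, seated on either canister; a white line on top points along its x axis. Origin: centre of its open underside, z up. Seated, the origin is 92 mm and the top 124 mm above the desk, and its x lies within 0.03 rad of the stand's x. Fingertips fit beside it down to 95 mm above the desk
- orange_top (a point): centre of the orange cap's top, 32 mm above its origin. Thread: part-turn, hand differs by start and cannot be seen. Wrong way: stopped dead within 0.2 rad. Right way: turns easily without rising; can be pulled up from 0.75 rad on (best 1.0), stop at about 1.3. Until then it lifts only 2 mm; once free, raise it 20 mm straight up to clear the neck
- cap_blue: blue cap of the same make and size, on the other canister, to be left alone. Origin as for the orange cap
- screw_carton: brown cardboard carton, 47 x 74 x 34 mm, standing loose near the front edge; origin: centre of its underside
- tape_measure: yellow tape measure, 38 x 84 x 64 mm, loose near the front edge; origin: centre of its underside
- coffee_mug: white mug with dots, 78 x 114 (with handle) x 93 mm, loose behind the stand; origin: centre of its underside

How it is judged:
By the outcome, as a careful person would: the job done as asked, in the order asked, and still so for the second after the job is handed in, while the arm keeps its last pose, push and grip.
It also fails if it takes over 38 s, if anything falls off the work surface, if the arm or the gripper's body presses on something with over 40 N, if the wrist force passes 120 N, or if a joint passes its speed limit or range.

## Working session

There is one attempt and no reset: what is moved stays moved. The work goes in short steps, Python scripts to look and compute and a tool call to move; the robot and the scene stay as the last step left them, time stands still between calls to the robot, and variables do not carry over. Pictures are saved under pics/ and viewed, at most 10 in all, crops included, and the job is handed in when it is done.

Besides the shell and the picture viewer there is one more tool, called after "Emit:" by a JSON object that holds its "op" and its "data". send_rows: Moves the arm, as the interface text tells. Its arguments: {"type":"object","properties":{"steps":{"type":"array"},"newtons":{"type":"number"}},"required":["steps"]}

```bash
mkdir -p pics; python3 - <<'E'
from rig import *
import cv2
s=get_state(); print(s, pinch_z)
for n in("side","top"):
    i=get_image(n); cv2.imwrite(f"pics/{n}0.png",i["color"][:,:,::-1]); print(n,i["mtx"].tolist(),i["T"].round(4).tolist())
E
```

```text
{'clock': 0.0, 'qpos': array([ 1.01401055e+00,  2.76563429e-01,  1.50617792e+00, -3.51158949e-06,
        1.36068303e+00, -1.20989574e-01]), 'qd': array([-2.66998213e-04,  9.48138815e-04,  9.49557334e-06,  1.15496741e-03,
       -1.14305212e-03,  1.46160099e-05]), 'effort': array([ 6.14186301e-04, -4.16783524e+01, -2.45806360e+01, -8.78783817e-05,
        1.12146424e-02,  2.26467267e-05]), 'position': array([0.24243472, 0.52078788, 0.23043986]), 'ee_rot': array([-3.02847751e-04,  2.16177453e-01,  9.76353660e-01, -8.64341424e-04]), 'contact_force': array([ 0.24117531, -0.44116533,  0.0321047 ]), 'moment': array([0.01163409, 0.01198302, 0.03035318]), 'gripper_force': 0.0, 'width': 0.08546377340841602} 0.0187
side [[553.0201558365383, 0.0, 323.9702092900414], [0.0, 553.0201558365383, 248.0624263431864], [0.0, 0.0, 1.0]] [[0.8839, -0.2759, 0.3775, 0.238], [-0.4674, -0.502, 0.7276, -0.6964], [-0.0113, -0.8197, -0.5728, 0.6312], [0.0, 0.0, 0.0, 1.0]]
top [[468.06422700093066, 0.0, 318.02296094717144], [0.0, 468.06422700093066, 229.41871074329], [0.0, 0.0, 1.0]] [[-0.0272, -0.9979, 0.0592, 0.5052], [-0.9996, 0.0265, -0.0122, -0.0188], [0.0106, -0.0595, -0.9982, 0.9425], [0.0, 0.0, 0.0, 1.0]]
```

View pics/top0.png

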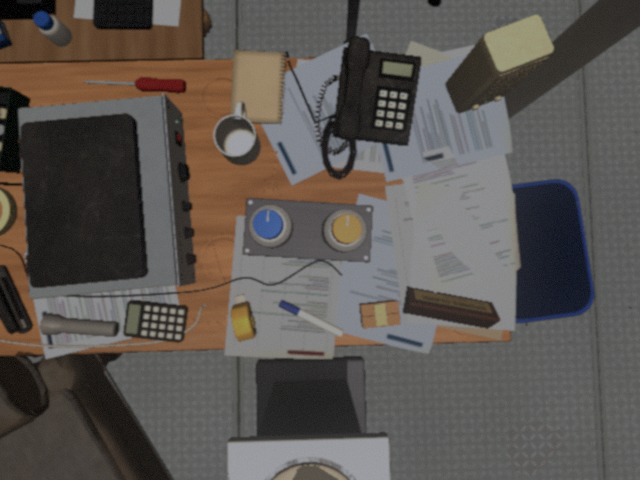

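View pics/side0.png

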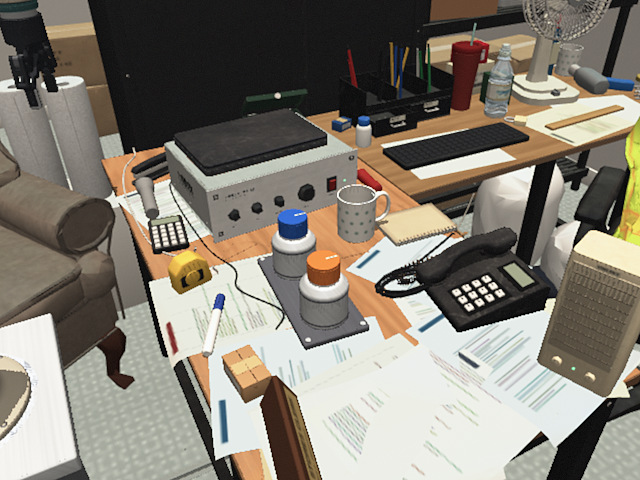

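The top view shows the orange cap at about (347,230) and the blue cap at about (270,225). The side view shows them at (324,266) and (293,223). Both white lines point roughly along world +x. Next I'll measure.

```bash
cat > h.py <<'E'
from rig import *
import cv2, numpy as np
def ray(i,uv,z):
    d=i["T"][:3,:3]@np.linalg.inv(i["mtx"])@np.array([uv[0],uv[1],1.]); o=i["T"][:3,3]
    return o+d*(z-o[2])/d[2]
def blob(i,c):
    h=cv2.cvtColor(i["color"],cv2.COLOR_RGB2HSV)
    lo,hi=dict(orange=((8,130,100),(24,255,255)),blue=((100,150,80),(125,255,255)))[c]
    m=cv2.inRange(h,lo,hi)
    cs=cv2.findContours(m,cv2.RETR_EXTERNAL,cv2.CHAIN_APPROX_NONE)[0]
    return cs,m
def axes():
    from scipy.spatial.transform import Rotation as R
    s=get_state(); w,x,y,z=s["ee_rot"]; return s,R.from_quat([x,y,z,w]).as_matrix()
E
python3 - <<'E'
from h import *
for n,roi in(("top",dict(orange=(320,205,375,255),blue=(245,200,298,250))),("side",dict(orange=(300,240,350,295),blue=(270,200,320,245)))):
    i=get_image(n)
    for c,(a,b,cc,d) in roi.items():
        cs,m=blob(i,c); mm=np.zeros_like(m); mm[b:d,a:cc]=m[b:d,a:cc]
        cs=cv2.findContours(mm,cv2.RETR_EXTERNAL,cv2.CHAIN_APPROX_NONE)[0]; k=max(cs,key=cv2.contourArea)
        (u,v),r=cv2.minEnclosingCircle(k); x,y,w,h=cv2.boundingRect(k)
        print(n,c,u,v,r,(x,y,w,h),"z.124",ray(i,(u,v),.124).round(4),"z.108",ray(i,(u,v),.108).round(4))
        if n=="side":
            # top ellipse: left/right extremes & top edge: full hull
            print(" top-edge pt",ray(i,(x+w/2,y),.124).round(4))
        cv2.imwrite(f"pics/{n}_{c}.png",0*mm+mm)
    if n=="top": t=cv2.resize(i["color"][190:270,235:385],None,fx=5,fy=5,interpolation=cv2.INTER_CUBIC); cv2.imwrite("pics/crop.png",t[:,:,::-1])
E
```

```text
top orange 333.5 230.0 3.0414812564849854 (333, 227, 2, 7) z.124 [ 0.5519 -0.0559  0.124 ] z.108 [ 0.5529 -0.0566  0.108 ]
top blue 256.5 223.0 1.1181340217590332 (256, 222, 2, 3) z.124 [0.5678 0.0786 0.124 ] z.108 [0.569  0.0805 0.108 ]
side orange 332.5 267.0 31.64263343811035 (307, 240, 43, 55) z.124 [ 0.5602 -0.1029  0.124 ] z.108 [ 0.5703 -0.0841  0.108 ]
 top-edge pt [ 0.5896 -0.0352  0.124 ]
side blue 292.1586608886719 223.7158660888672 16.357025146484375 (278, 209, 29, 30) z.124 [0.5586 0.0385 0.124 ] z.108 [0.5687 0.0617 0.108 ]
 top-edge pt [0.58   0.0826 0.124 ]
```

View pics/crop.png

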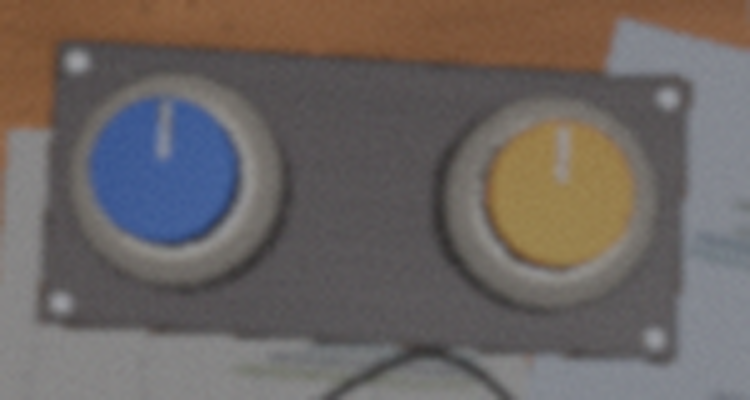

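The crop shows the blue cap top centred at crop (165,170), which is full-image (268,224). The orange top is at crop (560,193), which is full-image (347,228.6). The orange line runs from near the centre to (566,128), pointing roughly along the plate's short axis. My colour thresholds were too tight for the top view, so I'll widen them.

```bash
python3 - <<'E'
from h import *
def fit(i,c,a,b,cc,d):
    h=cv2.cvtColor(cv2.medianBlur(i["color"],3),cv2.COLOR_RGB2HSV)
    lo,hi=dict(orange=((5,90,70),(28,255,255)),blue=((98,110,60),(128,255,255)))[c]
    m=cv2.inRange(h,lo,hi)[b:d,a:cc]
    k=max(cv2.findContours(m,cv2.RETR_EXTERNAL,cv2.CHAIN_APPROX_NONE)[0],key=cv2.contourArea)
    k=cv2.convexHull(k)+np.array([a,b]); return k
P={}
i=get_image("top")
for c,r in dict(orange=(328,208,368,248),blue=(248,203,290,246)).items():
    k=fit(i,c,*r); (u,v),rr=cv2.minEnclosingCircle(k); P[c]=ray(i,(u,v),.124); print(c,u,v,rr,P[c].round(4), "d mm",1e3*np.linalg.norm(ray(i,(u-rr,v),.124)-ray(i,(u+rr,v),.124)))
a,b=P["orange"],P["blue"]; e=a-b; print("dist",np.linalg.norm(e),"stand yaw(mod pi)",np.degrees(np.arctan2(-e[0],e[1]))%180)
s=get_image("side")
# side check: cap-axis midpoint 108mm projects near mask centre
for c,r in dict(orange=(303,245,345,288),blue=(272,204,314,246)).items():
    k=fit(s,c,*r); x,y,w,h=cv2.boundingRect(k); M=np.linalg.inv(s["T"])
    q=s["mtx"]@(M@np.r_[P[c][:2],.108,1])[:3]; print(c,"side bbox centre",x+w/2-.5,y+h/2-.5,w,h,"proj",(q/q[2])[:2])
p0=np.array([235,190]); l=[ray(i,p0+np.array(t)/5-.4,.124) for t in((562,182),(566,126))]; print("line deg",np.degrees(np.arctan2(*(l[1]-l[0])[[1,0]])))
S,R=axes(); d=np.r_[a[:2],.092]-S["position"]; print("tool cols",R.round(3).tolist(),"delta world",d.round(4),"tool",(R.T@d).round(4))
E
```

```text
orange 346.4090881347656 228.43182373046875 14.636266708374023 [ 0.5541 -0.0786  0.124 ] d mm 51.357601108608975
blue 267.5909118652344 223.75454711914062 14.398662567138672 [0.566  0.0592 0.124 ] d mm 50.37361987925557
dist 0.13832762821190853 stand yaw(mod pi) 175.08010240433367
orange side bbox centre 325.0 265.0 39 41 proj [321.73795814 268.13368531]
blue side bbox centre 292.0 223.5 29 30 proj [291.33118456 224.79987518]
line deg -5.845618290906487
tool cols [[-0.907, 0.422, -0.0], [0.422, 0.907, -0.0], [0.0, -0.001, -1.0]] delta world [ 0.3114 -0.5997 -0.139 ] tool [-0.5355 -0.4121  0.1392]
```

Emit:
{"op": "send_rows", "data": {"steps": [1,-2.1,-3.1,0,0,1,-2.1,-3.1,0,0,1,-2.1,-3.1,0,0,1,-2.1,-3.1,0,0,1,-2.1,-3.1,0,0,1,-2.1,-3.1,0,0,1,-2.1,-3.1,0,0,1,-2.1,-3.1,0,0,1,-2.1,-3.1,0,0,1,-2.1,-3.1,0,0]}}

```text
clock: 1.3
position: [0.3022, 0.1502, 0.2315]
ee_rot: [0.0, 0.216, 0.976, 0.0]
contact_force: [0.5, -0.7, 0.7]
width: 0.0855
gripper_force: 0.0
```

Emit:
{"op": "send_rows", "data": {"steps": [1,-3.6,-1.1,0,0,1,-3.6,-1.1,0,0,1,-3.6,-1.1,0,0,1,-3.6,-1.1,0,0,1,-3.6,-1.1,0,0,1,-3.6,-1.1,0,0,1,-3.6,-1.1,0,0,1,-3.6,-1.1,0,0,1,-3.6,-1.1,0,0]}}

```text
clock: 2.2
position: [0.5551, -0.0761, 0.2312]
ee_rot: [-0.0, 0.216, 0.976, 0.0]
contact_force: [0.1, 0.5, 0.7]
width: 0.0855
gripper_force: 0.0
```

Emit:
{"op": "send_rows", "data": {"steps": [1,0,0,0,8.1,1,0,0,0,8.1,1,0,0,0,8.1,1,0,0,0,8.1,1,0,0,0,8.1,1,0,0,0,8.1,1,0,0,0,8.1,1,0,0,0,8.1,1,0,0,0,8.1,1,0,0,0,0,1,0,0,0,0]}}

```text
clock: 3.3
position: [0.5541, -0.0749, 0.2312]
ee_rot: [-0.0, 0.753, 0.658, 0.0]
contact_force: [0.6, -0.0, -0.0]
width: 0.0856
gripper_force: 0.0
```

```bash
python3 - <<'E'
from h import *
S,R=axes(); d=np.array([.5541,-.0786,.092])-S["position"]; print(S["clock"],S["qpos"].round(3),S["position"],R.round(3).tolist(),"tool cm",(100*R.T@d).round(2),S["contact_force"],S["moment"])
i=get_image("top");c=cv2.resize(i["color"][150:300,220:420],None,fx=4,fy=4)
s=get_image("side");t=cv2.resize(s["color"][160:340,200:440],None,fx=3.3333,fy=3.3333)
cv2.imwrite("pics/t1.png",c[:,:,::-1]);cv2.imwrite("pics/s1.png",t[:,:,::-1])
h=cv2.cvtColor(s["color"],cv2.COLOR_RGB2HSV)
m=cv2.inRange(h,(5,150,100),(20,255,255)); m[:, :300]=0;m[:,350:]=0
for k in cv2.findContours(m,cv2.RETR_EXTERNAL,cv2.CHAIN_APPROX_NONE)[0]:
    if cv2.contourArea(k)>100: print(cv2.boundingRect(k))
E
```

```text
3.3 [-0.259  0.252  1.539  0.     1.351 -0.124] [ 0.55414784 -0.07487776  0.23123834] [[0.134, 0.991, -0.0], [0.991, -0.134, 0.0], [0.0, -0.0, -1.0]] tool cm [-0.37  0.05 13.92] [ 0.59210918 -0.01814799 -0.0068275 ] [0.03099055 0.01764469 0.01476359]
(307, 250, 33, 35)
```

View pics/s1.png

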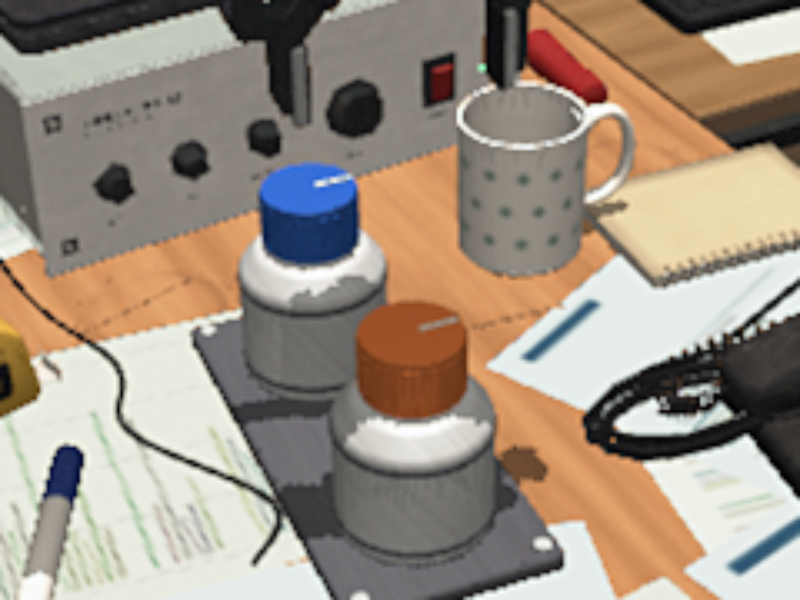

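The side view shows both caps seated, with the orange top near crop (412,328). The open gripper is above and clear of everything. The two views agree to about 1.5 mm, so I'll descend.

Emit:
{"op": "send_rows", "data": {"steps": [1,-0.4,0.1,2,0,1,0,0,2,0,1,0,0,2,0,1,0,0,2,0,1,0,0,2,0,1,0,0,1.5,0,1,0,0,1,0,1,0,0,0.7,0,1,0,0,0.7,0,1,0,0,0,0]}}

```text
clock: 4.4
position: [0.5543, -0.0789, 0.0917]
ee_rot: [-0.0, 0.754, 0.657, -0.0]
contact_force: [-1.3, 0.6, 0.7]
width: 0.0854
gripper_force: 0.0
```

Emit:
{"op": "send_rows", "data": {"steps": [0.5,0,0,0,0,0.3,0,0,0,0,0,0,0,0,0,-0.3,0,0,0,0,-1,0,0,0,0,-1,0,0,0,0,-1,0,0,0,0,-1,0,0,0,0,-1,0,0,0,0], "newtons": 50}}

```text
clock: 5.3
position: [0.5552, -0.0791, 0.0932]
ee_rot: [0.001, 0.754, 0.657, 0.001]
contact_force: [-0.1, 0.7, 5.9]
width: 0.0509
gripper_force: 52.3
```

```bash
python3 - <<'E'
from h import *
S=get_state(); print(S["clock"],S["qpos"].round(3),S["position"],S["contact_force"],S["moment"],S["width"],S["gripper_force"])
s=get_image("side");t=cv2.resize(s["color"][200:350,240:440],None,fx=4,fy=4);cv2.imwrite("pics/s2.png",t[:,:,::-1])
E
```

```text
5.3 [-0.266  0.365  1.742  0.     1.032 -0.128] [ 0.55519995 -0.07914273  0.09320963] [-0.05160343  0.70241286  5.93959002] [0.03347864 0.04094173 0.00546698] 0.05089905569811612 52.25398619659245
```

View pics/s2.png

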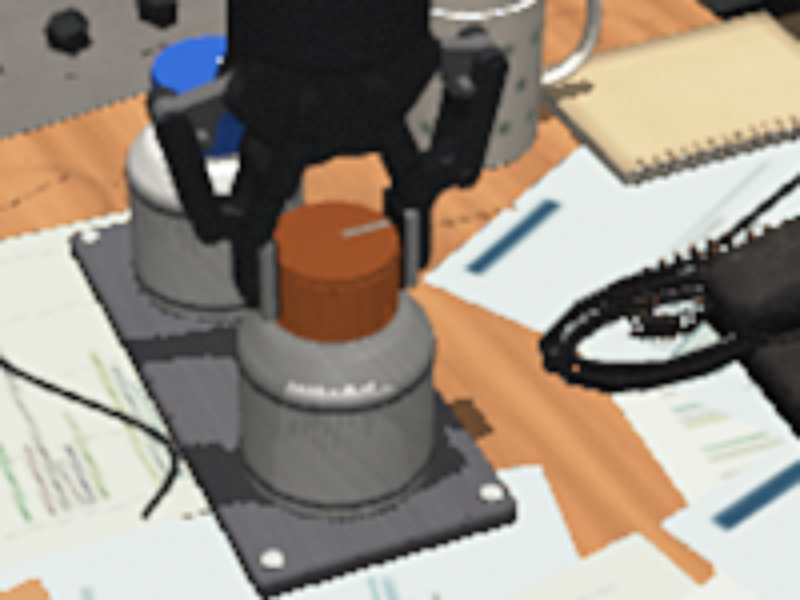

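The side view shows the cap gripped centrally between the pads, with the orange top at crop (337,240) and the fingers just above the shoulder. Now a small trial turn, reading the moment as I go.

Emit:
{"op": "send_rows", "data": {"steps": [-1,0,0,0,3,-1,0,0,0,3,-1,0,0,0,0]}}

```text
clock: 5.65
position: [0.5555, -0.0788, 0.0932]
ee_rot: [0.001, 0.788, 0.616, 0.001]
contact_force: [-0.5, 1.4, 5.3]
width: 0.0511
gripper_force: 52.3
```

```bash
cat > st.py <<'E'
from h import *
S,R=axes(); print(S["clock"],"q6",S["qpos"][5].round(3),"x-az",np.degrees(np.arctan2(R[1,0],R[0,0])).round(2),"tilt",R[:,2].round(4),S["position"].round(4),"F",S["contact_force"].round(1),"M",S["moment"].round(3),S["width"].round(4),S["gripper_force"].round(1))
E
python3 st.py
```

```text
Traceback (most recent call last):
  File "st.py", line 2, in <module>
    S,R=axes(); print(S["clock"],"q6",S["qpos"][5].round(3),"x-az",np.degrees(np.arctan2(R[1,0],R[0,0])).round(2),"tilt",R[:,2].round(4),S["position"].round(4),"F",S["contact_force"].round(1),"M",S["moment"].round(3),S["width"].round(4),S["gripper_force"].round(1))
                                                                                                                                                                                                                         ^^^^^^^^^^^^^^^^
AttributeError: 'float' object has no attribute 'round'
```

```bash
sed -i 's/S\["width"\].round(4),S\["gripper_force"\].round(1)/S["width"],S["gripper_force"]/' st.py; python3 st.py
```

```text
5.65 q6 -0.023 x-az 76.07 tilt [ 2.4e-03  2.0e-04 -1.0e+00] [ 0.5555 -0.0788  0.0932] F [-0.5  1.4  5.3] M [ 0.097 -0.036  0.001] 0.05111338181105118 52.31731105595827
```

Emit:
{"op": "send_rows", "data": {"steps": [-1,0,0,0,3,-1,0,0,0,0]}}

```text
clock: 5.85
position: [0.5557, -0.0788, 0.0932]
ee_rot: [0.001, 0.803, 0.595, 0.001]
contact_force: [0.1, 1.4, 4.9]
width: 0.0507
gripper_force: 52.3
```

```bash
python3 st.py
```

```text
5.85 q6 0.029 x-az 73.09 tilt [ 2.7e-03  2.0e-04 -1.0e+00] [ 0.5557 -0.0788  0.0932] F [0.1 1.4 4.9] M [ 0.197 -0.13  -0.002] 0.050708322503154366 52.327975805383176
```

Emit:
{"op": "send_rows", "data": {"steps": [-1,0,0,0,3,-1,0,0,0,3,-1,0,0,0,0]}}

```text
clock: 6.15
position: [0.5559, -0.0788, 0.0932]
ee_rot: [0.001, 0.833, 0.553, 0.001]
contact_force: [0.3, 1.6, 5.0]
width: 0.0508
gripper_force: 52.3
```

```bash
python3 st.py; python3 - <<'E'
from h import *
s=get_image("side");t=cv2.resize(s["color"][230:300,290:370],None,fx=7,fy=7);cv2.imwrite("pics/s3.png",t[:,:,::-1])
E
```

```text
6.15 q6 0.134 x-az 67.1 tilt [ 3.e-03  2.e-04 -1.e+00] [ 0.5559 -0.0788  0.0932] F [0.3 1.6 5. ] M [ 0.183 -0.212 -0.031] 0.05076658174612931 52.33259649015963
```

View pics/s3.png

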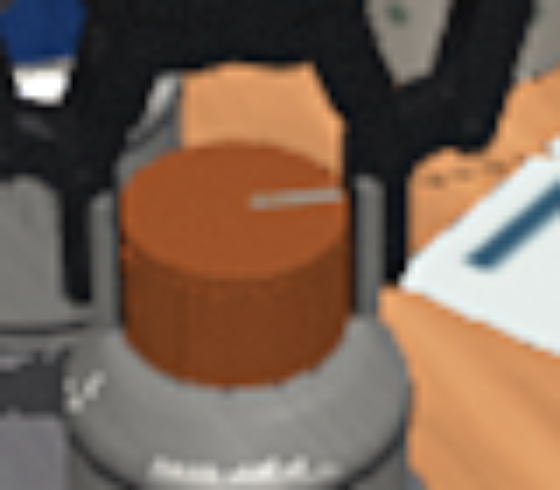

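The white line now runs from crop (250,203) to (340,195). The cap has followed the tool about 15° clockwise with almost no torque, which is past the 0.2 rad where a wrong turn would stop. The thread is left-handed, so I'll continue to about 1.0 rad.

Emit:
{"op": "send_rows", "data": {"steps": [-1,0,0,0,6,-1,0,0,0,6,-1,0,0,0,6,-1,0,0,0,6,-1,0,0,0,6,-1,0,0,0,6,-1,0,0,0,6,-1,0,0,0,0]}}

```text
clock: 7.0
position: [0.5562, -0.0795, 0.0932]
ee_rot: [0.001, 0.976, 0.218, 0.002]
contact_force: [2.2, -0.3, 4.9]
width: 0.0507
gripper_force: 52.3
```

```bash
python3 st.py; python3 - <<'E'
from h import *
s=get_image("side");t=cv2.resize(s["color"][230:300,290:370],None,fx=7,fy=7);cv2.imwrite("pics/s4.png",t[:,:,::-1])
E
```

```text
7.0 q6 0.866 x-az 25.17 tilt [ 3.7e-03 -9.0e-04 -1.0e+00] [ 0.5562 -0.0795  0.0932] F [ 2.2 -0.3  4.9] M [-0.022 -0.305  0.05 ] 0.050653510550392654 52.26446038344875
```

View pics/s4.png

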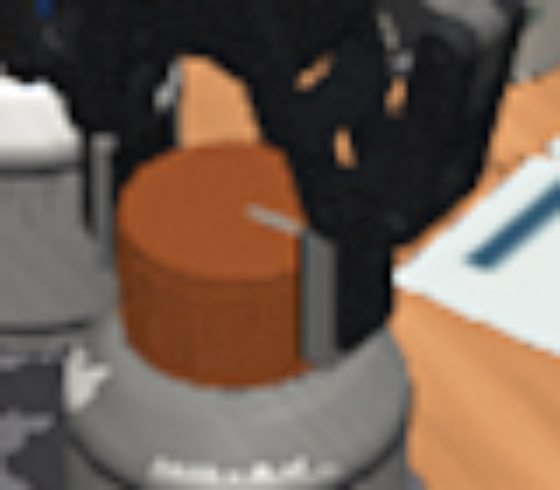

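The line has turned with the tool to crop (250,208)→(300,230), with no slip, about 57° in total. Next I'll lift gently and check the force.

Emit:
{"op": "send_rows", "data": {"steps": [-1,0,0,-0.2,0,-1,0,0,-0.2,0,-1,0,0,-0.2,0,-1,0,0,0,0]}}

```text
clock: 7.45
position: [0.5549, -0.0792, 0.0983]
ee_rot: [0.0, 0.976, 0.218, 0.0]
contact_force: [3.1, -1.0, -1.4]
width: 0.0505
gripper_force: 52.6
```

```bash
python3 st.py
```

```text
7.45 q6 0.866 x-az 25.16 tilt [ 5.e-04 -2.e-04 -1.e+00] [ 0.5549 -0.0792  0.0983] F [ 3.1 -1.  -1.4] M [-0.186 -0.497  0.016] 0.05050882945536734 52.6307689351961
```

Emit:
{"op": "send_rows", "data": {"steps": [-1,0,0,-0.5,0,-1,0,0,-0.5,0,-1,0,0,-0.5,0,-1,0,0,-0.5,0,-1,0,0,-0.5,0,-1,0,0,-0.5,0,-1,0,0,-0.5,0,-1,0,0,-0.5,0,-1,0,0,-1,0,-1,0,0,-1,0,-1,0,0,-1,0]}}

```text
clock: 8.55
position: [0.5548, -0.079, 0.1694]
ee_rot: [0.0, 0.976, 0.218, 0.0]
contact_force: [-0.0, 1.1, -0.6]
width: 0.0511
gripper_force: 53.2
```

Emit:
{"op": "send_rows", "data": {"steps": [-1,0,0,-0.8,0,-1,0,0,-0.8,0,-1,0,0,-0.5,0,-1,0,0,-0.3,0,-1,0,0,0,0,-1,0,0,0,0,-1,0,0,0,0,-1,0,0,0,0]}}

```text
clock: 9.35
position: [0.5544, -0.0789, 0.1919]
ee_rot: [-0.0, 0.976, 0.218, -0.0]
contact_force: [0.1, 0.7, -0.7]
width: 0.0506
gripper_force: 53.2
```

```bash
python3 st.py; python3 - <<'E'
from h import *
s=get_image("side");cv2.imwrite("pics/s5.png",cv2.resize(s["color"][130:370,160:480],None,fx=2.5,fy=2.5)[:,:,::-1])
E
```

```text
9.35 q6 0.866 x-az 25.13 tilt [-8.e-04  3.e-04 -1.e+00] [ 0.5544 -0.0789  0.1919] F [ 0.1  0.7 -0.7] M [0.012 0.048 0.015] 0.05057118118632126 53.151505356654525
```

View pics/s5.png

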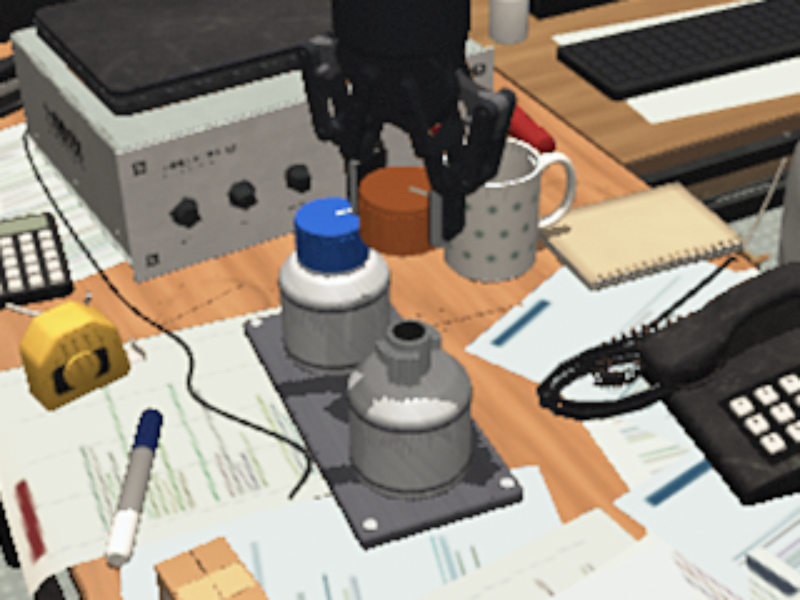

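The cap is held level at crop (400,208), and the bare neck is visible at (410,340). The blue cap and the other things are where they were. The lift is 99 mm and the grip is steady, so I'll hand in.

```bash
python3 -c "from rig import *; print(sign_off())"
```

```text
the job is handed in; nothing more can be done
None
```

The orange cap is off: its thread is left-handed (it freed turning clockwise seen from above, about 57°), and the gripper is holding it level, open side down, about 10 cm above where it sat, with the blue cap and the other things undisturbed.

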